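# Hang the visor frame to be wiped and open the disinfectant jug

## Task

Get the visor frame ready for disinfecting: hang the headband frame over the bar of the drip stand so that it straddles the bar, and let go of it. Then open the disinfectant jug: press its push-and-turn safety cap down, twist it free anticlockwise while it is down, without wrenching it, and lift it off. Finish while still holding the cap upright and still, clear above the jug's mouth by roughly 5 to 15 cm, with the frame still hanging and everything else on the trolley left where it stands.

Things in the scene. Friction and masses are not known exactly. Their poses are not given: they have to be found in the camera images.
- visor: Visor headband frame: rigid white arch, 24 mm wide band, standing on two black temple pads, 126 mm high, 0.12 kg. Origin: centre of its underside; z up, y along its span (140 mm), x across the band. Temple pads 44 x 14 x 36 mm (x, y, z) centred at y = +-63 mm, 112 mm apart inside. Crown level over 50 mm of y, then the band slopes down to the legs.
- visor_grip (a point): Point in the black brow pad on top of the frame's crown, on its centre line, 119 mm above the frame's underside. The brow pad measures 24 x 46 x 26 mm (x, y, z), from 100 to 126 mm up: the place to grip, fingers closing along the frame's x across its 24 mm. Axes parallel to the frame's.
- visor_under (a point): Centre of the underside of the frame's crown, 95 mm above its origin, 24 mm below visor_grip. With this resting on a bar that runs along the frame's x, the frame hangs steadily by its own weight.
- stand: Fixed drip stand: cream shallow tray, 180 x 300 x 14 mm (x, y, z), with two upright steel posts (14 mm thick, at y = +-125 mm) carrying a round horizontal steel bar, 14 mm thick, along its y axis, centre line 135 mm above the table. Origin: centre of the tray's underside.
- bar_top (a point): Middle of the bar of the drip stand, on its upper line, 142 mm above the table; the bar runs along this point's y axis.
- jug: White square disinfectant jug, 84 x 84 mm, clamped in a steel bracket (120 x 120 mm foot, plates to 70 mm high); it cannot move. Origin: centre of the underside; z up. Its shoulder (62 mm across, flat) is at z = 118 mm; the neck (40 mm across) ends at z = 137 mm. Neck and cap have a three-lug bayonet lock.
- jug_mouth (a point): Centre of the jug's mouth, on top of the neck, 137 mm above the table; axes parallel to the jug's.
- cap: Ribbed round white safety cap, 50 mm across, 34 mm high, about 0.05 kg, loose body locked on the jug's neck; upper 14 mm solid; grip across it at any yaw. Origin: centre of its underside, 126 mm above the table when locked; z up; x then parallel to the jug's x. Locked it neither lifts nor turns. It has 1.5 mm of sideways slack.
- cap_top (a point): Centre of the cap's top face, 34 mm above the cap's origin, 160 mm above the table when locked. Pressed down at least 4 mm (end of travel 8 mm), the cap can be turned anticlockwise seen from above; it lifts off after more than 0.71 rad; a stop comes at about 1.4 rad, so 1.0 to 1.1 rad is a good turn.
- seal (a joint): Black spring-loaded seal plug in the jug's mouth, under the cap: 0 at rest, grows to 0.0085 m as the cap is pressed down. The cap starts to move at 7 N and takes 11 N at 4 mm, 14 N at 8 mm.
- vial_a: Bystander: amber vial, 24 mm across, 50 mm high; origin at the centre of its underside.
- vial_b: Bystander: a second amber vial of the same size; origin at the centre of its underside.
- pump: Bystander: clear pump bottle, 60 mm across, 177 mm high; origin at the centre of its underside.
- cup: Bystander: clear cup of white syringes, 84 mm across, 108 mm high; origin at the centre of its underside.
- jar: Bystander: clear jar with a white lid, 70 mm across, 90 mm high; origin at the centre of its underside.
- dish: Bystander: steel dish, 100 x 200 x 30 mm; origin at the centre of its underside.
- thermo: Bystander: white thermometer case, 50 x 90 x 22 mm; origin at the centre of its underside.
Mind the look-alikes: they are no part of the job. What is shaped like the cap but black is not meant. Leave any blue look-alike of the jug alone.

How it is judged:
By the outcome, as a careful person would: the job done as asked, in the order asked, and still so for the second after the job is handed in, while the arm keeps its last pose, push and grip.
It also fails if it takes over 51 s, if anything falls off the work surface, if the arm or the gripper's body presses on something with over 40 N, if the wrist force passes 120 N, or if a joint passes its speed limit or range.

## Robot

A 6-joint arm with a two-finger parallel gripper is mounted at the origin on the work surface. World frame = base frame: x ahead of the robot, y to its left, z up, the work surface at z = 0. Lengths are in m, angles in rad, forces in N, time in s.
With the tool pointing down it reaches from about 0.25 to 0.725 m from the base axis. Payload 9.7 kg.
Tool frame: the origin (TCP) lies at the centre of the arm's flange, where the gripper is bolted on; the fingertips stand 173 mm ahead of it and the grasp point (between the pads) lies 155 mm ahead of it; z points along the fingers, y is the line along which they close (so a half turn about z gives the same grasp; the last joint's range is limited). The gripper opens to 85 mm and grips with 20 to 120 N. Pads are 22 mm wide; open, the fingers measure 114 mm over their backs; the gripper's body (76 mm by 85 mm) begins 54 mm behind the grasp point. The pads swing forward as they close: fully open they stand 13 mm farther back than shut.
Start: joints at [-1.128, 0.087, 0.176, 1.66, 0, 1.571], TCP at [0.236, -0.497, 0.405] pointing down, gripper open.
Joint ranges: [-3.13, 3.13], [-0.85, 1.81], [-1.15, 1.24], [-2.2, 2.28], [-1.44, 1.52], [-3.14, 3.14]. Speed limits (rad/s): [2.22, 2.22, 2.57, 3.14, 3.14, 3.14].

## Interface

Orientations are given as a unit quaternion [w, x, y, z].
In Python, from bench import * gives the robot as it stands.
- The arm moves only by the tool play_rows, never from a script. Its argument "plan" is a list that holds one entry, the list of rows, each a list of 5 numbers: the closure, from 0 (fully open) to 1 (shut), then the shift along the tool's x, y, z in mm, then the turn about the tool's z in units of 6 degrees (1.0 is 6 degrees). In form: [[[gripper, dx, dy, dz, turn], ...]]. A call has 1 to 10 rows; each row shifts and turns the commanded pose from where the row before left it, along the tool's axes as they then stand; what a row does not reach is not made up. A row lasts 1/12 s, in which the tool goes at most 41.7 mm and 7.16 degrees, less where a joint would pass 70% of its speed; a pose out of reach is approached as far as the arm can. A call with a gripper value outside its range is refused whole. The fingers move at their own pace and stop on an object; "squeeze" is the grip in N (left out, the last holds). Time passes only in rows, so rows that do not move let the fingers close. It gives the time, the measured TCP pose, the force, the opening and the grip force at its end, in the units of the state.
- observe(): the state, without advancing time (a new reading comes with each control period).
- read_camera(name): name is "scene" or "top" or "wrist"; returns the picture (400x640x3 uint8, red, green, blue); there is no depth.
- camera_model(name): a dict with "camera_matrix" (3x3 intrinsics, pixels), "xyz" and "attitude" of the camera in the world. Camera axes: x right, y down, z forward; pixel columns grow to the right and rows downward; lengths in m; the calibration is good to about 2 mm. The wrist camera is an equidistant fisheye: a pixel r from the principal point sees the ray r / f radians off the axis. A picture is of the moment at which its call begins: read the wrist's pose just before it. camera_model takes no time and is no camera call; for the wrist camera it gives the pose at the moment of the call.
- finish_job(): hands the job in; it is judged then, once.
The state is a dict: "time_s": time; "joint_pos": joint angles; "joint_velocities": joint speeds; "effort": joint torques, N m; "tool_pos": TCP position; "tool_rot": TCP orientation; "force": force on the tool from outside, world axes, zero at the start; "wrist_torque": the same for the moment, N m; "finger_gap": finger opening in m; "grip_force": force on a finger pad.
Only numpy, scipy, OpenCV 4.12 (cv2) and the standard library are available. Lean on these libraries where they do the work, as an engineer would, in place of code of your own. Each camera call takes 0.05 s, during which the arm holds its last target. There are 200 camera calls.

## Working session

There is one attempt and no reset: what is moved stays moved. The work goes in short steps, Python scripts to look and compute and a tool call to move; the robot and the scene stay as the last step left them, time stands still between calls to the robot, and variables do not carry over. Pictures are saved under pics/ and viewed, at most 10 in all, crops included, and the job is handed in when it is done.

Besides the shell and the picture viewer there is one more tool, called after "Request:" as name(argument=value, ...), one argument or row to a line, values as JSON. play_rows: Moves the arm, as the interface text tells. Its arguments: {"type":"object","properties":{"plan":{"type":"array","items":{"type":"array","items":{"type":"array","items":{"type":"number"}}}},"squeeze":{"type":"number"}},"required":["plan"]}

```bash
ls; mkdir -p pics
python3 - <<'E'
from bench import *
import cv2
for n in("scene","top"):
    cv2.imwrite(f"pics/{n}0.png",cv2.cvtColor(read_camera(n),cv2.COLOR_RGB2BGR)); print(camera_model(n))
print(camera_model("wrist")); print(observe())
E
```

```text
pics
{'camera_matrix': array([[502.66182954,   0.        , 316.03506255],
       [  0.        , 502.66182954, 196.3318465 ],
       [  0.        ,   0.        ,   1.        ]]), 'xyz': array([ 1.27492376, -0.21808054,  1.13303661]), 'attitude': array([-0.26502061,  0.76962578,  0.5478687 , -0.1930806 ])}
{'camera_matrix': array([[504.04752002,   0.        , 321.35094209],
       [  0.        , 504.04752002, 202.4893457 ],
       [  0.        ,   0.        ,   1.        ]]), 'xyz': array([0.34061588, 0.05922965, 1.36387231]), 'attitude': array([-0.04490697,  0.70895375, -0.70113595,  0.06145174])}
{'camera_matrix': array([[309.70691629,   0.        , 320.64787358],
       [  0.        , 309.70691629, 199.64156802],
       [  0.        ,   0.        ,   1.        ]]), 'xyz': array([ 0.30922295, -0.46278883,  0.37384633]), 'attitude': array([ 0.13676535,  0.83369925, -0.52786908, -0.08714947])}
{'time_s': 0.1, 'joint_pos': array([-1.12798852e+00,  8.73944096e-02,  1.75227918e-01,  1.65978053e+00,
        7.53740504e-06,  1.57081946e+00]), 'joint_velocities': array([-0.00139394,  0.00048077,  0.00286031,  0.00074445,  0.00142936,
       -0.00090027]), 'effort': array([-8.27228359e-05, -5.21560800e+01,  4.65655375e+01,  1.60013797e-02,
        6.98884492e-06, -3.23067120e-06]), 'tool_pos': array([ 0.23566656, -0.49695926,  0.40406717]), 'tool_rot': array([-5.62130655e-04,  9.75592493e-01,  2.19588153e-01, -1.22676057e-04]), 'force': array([-0.30278825,  0.4448822 ,  0.14072836]), 'wrist_torque': array([-0.01942257, -0.03901372, -0.0246665 ]), 'grip_force': 0.0, 'finger_gap': 0.08596676367489257}
```

View pics/scene0.png

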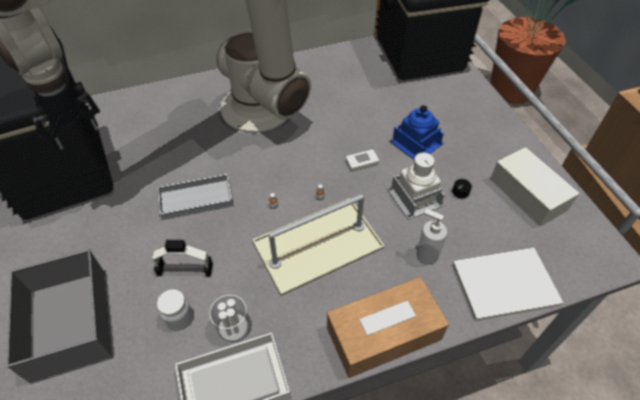

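View pics/top0.png

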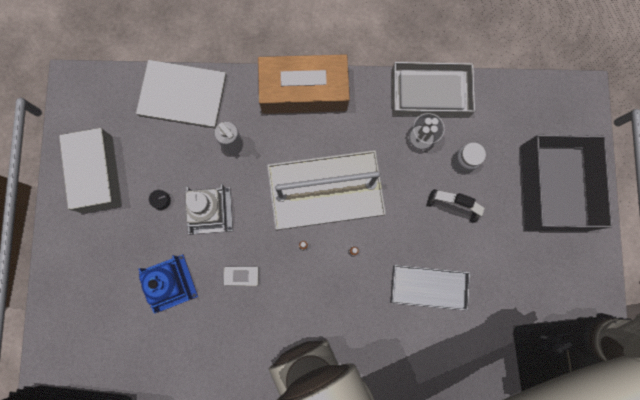

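The top view has +x up and +y left. In the scene view the visor is the only arch, at scene (182,255) and top (456,204).

Cap candidates:
- White cap on the white jug, scene (424,163) and top (199,203). This is the one I want.
- Black look-alike cap, scene (461,187).
- Blue jug's cap, scene (421,113).
- White jar lid, scene (173,297).

Next I'll check close crops.

```bash
cat > h.py <<'E'
from bench import *
import cv2, numpy as np
from scipy.spatial.transform import Rotation as R
def rot(q): return R.from_quat([q[1],q[2],q[3],q[0]])
def ray(m,uv):
    K=m["camera_matrix"]; d=rot(m["attitude"]).apply([(uv[0]-K[0,2])/K[0,0],(uv[1]-K[1,2])/K[1,1],1.]); return m["xyz"],d/np.linalg.norm(d)
def fray(m,uv):
    K=m["camera_matrix"]; x=np.array([uv[0]-K[0,2],uv[1]-K[1,2]])/K[0,0]; t=np.hypot(*x)
    return m["xyz"],rot(m["attitude"]).apply([*(np.sin(t)*x/max(t,1e-9)),np.cos(t)])
def plane(o_d,z): o,d=o_d; return o+d*(z-o[2])/d[2]
def tri(*rs):
    A=sum(np.eye(3)-np.outer(d,d) for o,d in rs); b=sum((np.eye(3)-np.outer(d,d))@o for o,d in rs); p=np.linalg.solve(A,b)
    return p,[np.linalg.norm(np.cross(d,p-o)) for o,d in rs]
E
python3 - <<'E'
from h import *
s=cv2.imread("pics/scene0.png");t=cv2.imread("pics/top0.png")
def c(i,u,v): return cv2.resize(i[v-37:v+38,u-50:u+50],(400,300),interpolation=cv2.INTER_CUBIC)
cv2.imwrite("pics/c.png",np.vstack([np.hstack([c(s,182,255),c(s,420,180)]),np.hstack([c(t,456,204),c(t,203,203)])]))
E
```

```text
(no output)
```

View pics/c.png

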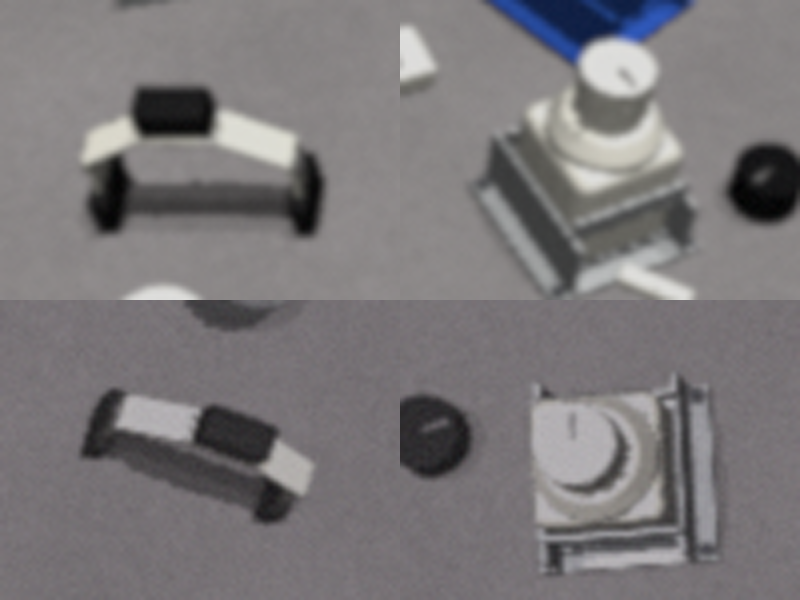

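Top row is the scene view: the brow pad is at about scene (175,245) and the white cap on the white jug at (424,160). Bottom row is the top view: the pad is at (465,201) and the cap at (197,203). The choice holds. Next I'll measure with masks.

Run:
```python
from h import *
im={n:cv2.imread(f"pics/{n}0.png") for n in("scene","top")}; M={n:camera_model(n) for n in im}
def blob(mask,u,v,r):
    z=np.zeros_like(mask); z[v-r:v+r,u-r:u+r]=mask[v-r:v+r,u-r:u+r]
    c=cv2.findContours(z,cv2.RETR_EXTERNAL,cv2.CHAIN_APPROX_NONE)[0]
    return min((k for k in c if cv2.contourArea(k)>15),key=lambda k:abs(cv2.pointPolygonTest(k,(float(u),float(v)),True)-99))
def show(n,c): 
    r=cv2.minAreaRect(c); m=cv2.moments(c); p=(m["m10"]/m["m00"],m["m01"]/m["m00"]); print(n,r,p); return r,p
# brow
P={}
for n,u,v in(("scene",175,246),("top",465,201)):
    g=im[n].max(2); c=blob((g<62).astype(np.uint8),u,v,16); r,p=show("brow "+n,c); P[n]=p; 
    if n=="top": print("corners z.126",[plane(ray(M[n],q),.126)[:2].round(4) for q in cv2.boxPoints(r)])
print("brow",tri(*[ray(M[n],P[n]) for n in P]), [plane(ray(M[n],P[n]),.118) for n in P])
# tray
for n,u,v in(("top",320,205),("scene",330,250)):
    b=im[n].astype(int); k=((b[:,:,2]-b[:,:,0]>12)&(b[:,:,2]>140)).astype(np.uint8)
    lim=np.zeros_like(k); (u0,v0,u1,v1)=(260,145,392,232) if n=="top" else (245,195,390,292)
    lim[v0:v1,u0:u1]=k[v0:v1,u0:u1]; lim=cv2.morphologyEx(lim,cv2.MORPH_OPEN,np.ones((3,3)))
    h=cv2.convexHull(cv2.findNonZero(lim)); w=np.array([plane(ray(M[n],q),.012)[:2] for q in h[:,0].astype(float)],np.float32)
    r=cv2.minAreaRect(w*1000); print("tray",n,r, cv2.boxPoints(r).round(0).tolist())
# cap
for n,u,v in(("scene",424,160),("top",197,203)):
    print(n,"cap lum",im[n][v-16:v+17:2,u].max(1),im[n][v,u-20:u+21:2].max(1))
    print("cap plane",plane(ray(M[n],(424.5,160) if n=="scene" else (196.75,203.5)),.16))
print(tri(ray(M["scene"],(424.5,160)),ray(M["top"],(196.75,203.5))))
```

```text
brow scene ((175.0, 245.5), (11.0, 18.0), 90.0) (175.024064171123, 245.5356506238859)
brow top ((464.0689697265625, 200.32757568359375), (18.198143005371094, 10.21324348449707), 21.801410675048828) (464.1724867724867, 200.46137566137565)
corners z.126 [array([ 0.5349, -0.3001]), array([ 0.5591, -0.3104]), array([ 0.5425, -0.3525]), array([ 0.5184, -0.3421])]
brow (array([ 0.54067658, -0.33177952,  0.11093567]), [np.float64(0.0005405288538630646), np.float64(0.0005405288538630994)]) [array([ 0.54553635, -0.33151475,  0.118     ]), array([ 0.53964152, -0.32902534,  0.118     ])]
tray top ((571.5516357421875, -14.570549011230469), (9.023652076721191, 227.150634765625), 9.28235912322998) [[549.0, 97.0], [585.0, -127.0], [594.0, -126.0], [558.0, 98.0]]
tray scene ((643.5355224609375, 20.525985717773438), (282.80072021484375, 315.0311584472656), 4.0814666748046875) [[491.0, 168.0], [514.0, -147.0], [796.0, -127.0], [773.0, 188.0]]
scene cap lum [ 67  84  92 103 168 217 221 219 200 209 221 194 111 104 104 107 149] [140 138 140 140 129 128 208 220 220 220 200 192 219 220 218 173 139 136
 134 134 133]
cap plane [0.52579566 0.33184028 0.16      ]
top cap lum [121 111 147 180 170 174 172 178 177 178 179 178 165  85 169 149 143] [120 117 119 117 126 177 181 178 177 179 177 179 179 177 171  94  96 173
 140 132 101]
cap plane [0.51711705 0.33105663 0.16      ]
(array([0.51903282, 0.33471364, 0.15154608]), [np.float64(0.0018127578570152527), np.float64(0.0018127578570152686)])
```

Request:
play_rows(
  plan=[
    [[0,38.5,-2.2,0,0],[0,38.5,-2.2,0,0],[0,38.5,-2.2,0,0],[0,38.5,-2.2,0,0],[0,38.5,-2.2,0,0],[0,38.5,-2.2,0,0],[0,38.5,-2.2,0,0],[0,38.5,-2.2,0,0],[0,38.0,-2.0,0,0],[0,0,0,0,0]],
  ],
  squeeze=40,
)

```text
time_s: 0.93
tool_pos: [0.5445, -0.3277, 0.4027]
tool_rot: [-0.001, 0.975, 0.222, -0.0]
force: [1.1, -0.8, -0.3]
finger_gap: 0.0858
grip_force: 0.0
```

Request:
play_rows(
  plan=[
    [[0,0,0,0,-1],[0,0,0,0,-1],[0,0,0,0,-1],[0,0,0,0,-1],[0,0,0,0,-1],[0,0,0,0,-1],[0,0,0,0,-1],[0,0,0,0,0],[0,0,0,0,0]],
  ],
)

```text
time_s: 1.68
tool_pos: [0.5398, -0.3311, 0.4043]
tool_rot: [-0.0, 0.833, 0.553, -0.0]
force: [0.1, -0.3, 0.2]
finger_gap: 0.0852
grip_force: 0.0
```

Run:
```python
from h import *
import pickle
m=camera_model("wrist"); i=cv2.cvtColor(read_camera("wrist"),cv2.COLOR_RGB2BGR)
o=observe(); print(o["tool_pos"],o["tool_rot"],o["joint_pos"])
pickle.dump((m,i),open("w1.pkl","wb"))
cv2.imwrite("pics/w1.png",i)
```

```text
[ 0.5397811  -0.33111738  0.40441837] [-2.33135985e-04  8.33145924e-01  5.53053163e-01 -1.20845874e-04] [-5.50231252e-01  2.96519833e-01  4.17704055e-01  1.69250524e+00
 -2.29321739e-05  1.41931252e+00]
```

View pics/w1.png

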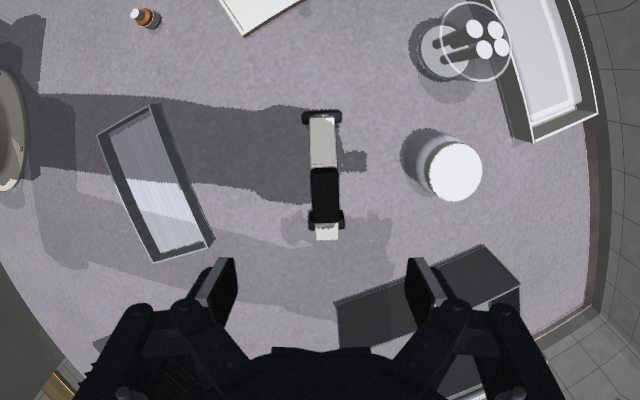

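The wrist view shows the visor upright in the middle. The brow pad spans about (325,168–210), the white band starts at (322,117), and the temple pads are at (322,117) and (326,219). I'll cast these to planes.

Run:
```python
from h import *
import pickle
m,i=pickle.load(open("w1.pkl","rb"))
g=i.max(2)
for v in (172,180,188,196,204,207,210,214): 
    x=np.where(g[v,290:360]<60)[0]+290; print(v,x.min(),x.max())
d=(g<60).astype(np.uint8); d[:165]=0;d[209:]=0;d[:,:300]=0;d[:,350:]=0
r=cv2.minAreaRect(cv2.findNonZero(d)); print(r)
b=cv2.boxPoints(r); print([plane(fray(m,q),.126).round(4) for q in b])
f=[plane(fray(m,q),.02).round(4) for q in ((322,117),(326,219))]; print(f,np.hypot(*(f[0]-f[1])[:2]))
M=camera_model("top"); c=plane(ray(M,(464.17,200.46)),.118)
# bands left/right white edges
w=(g>150)
for v in(125,140,155,165,230,236):
    x=np.where(w[v,305:345])[0]+305; print(v,x.min(),x.max())
```

```text
172 310 337
180 310 338
188 311 338
196 311 338
204 312 338
207 312 338
210 312 341
214 309 342
((324.0, 187.5), (41.0, 28.0), 90.0)
[array([ 0.5411, -0.3041,  0.126 ]), array([ 0.5622, -0.3131,  0.126 ]), array([ 0.5489, -0.3463,  0.126 ]), array([ 0.5268, -0.337 ,  0.126 ])]
[array([ 0.564 , -0.2762,  0.02  ]), array([ 0.5204, -0.3924,  0.02  ])] 0.12411043469426736
125 310 344
140 310 344
155 311 335
165 311 342
230 305 337
236 316 337
```

Request:
play_rows(
  plan=[
    [[0,-1,3,20,-0.25],[0,0,0,25,0],[0,0,0,25,0],[0,0,0,25,0],[0,0,0,20,0],[0,0,0,14,0],[0,0,0,0,0],[0,0,0,0,0],[0.5,0,0,0,0],[0.5,0,0,0,0]],
  ],
  squeeze=40,
)

```text
time_s: 2.57
tool_pos: [0.5426, -0.3332, 0.2773]
tool_rot: [0.001, 0.825, 0.565, 0.0]
force: [0.1, 0.2, 1.6]
finger_gap: 0.0637
grip_force: 0.0
```

Request:
play_rows(
  plan=[
    [[1,0,0,0,0],[1,0,0,0,0],[1,0,0,0,0],[1,0,0,0,0],[1,0,0,0,0],[1,0,0,0,0],[1,0,0,0,0]],
  ],
)

```text
time_s: 3.15
tool_pos: [0.5424, -0.3332, 0.2764]
tool_rot: [0.001, 0.825, 0.565, 0.0]
force: [0.2, -0.0, 5.6]
finger_gap: 0.0234
grip_force: 41.7
```

```bash
python3 - <<'E'
from h import *
i=cv2.cvtColor(read_camera("wrist"),cv2.COLOR_RGB2BGR)
s=cv2.cvtColor(read_camera("scene"),cv2.COLOR_RGB2BGR)
a=cv2.resize(i[80:400,130:530],(400,320)); b=cv2.resize(s[185:301,240:395],(400,300),interpolation=3)
t=cv2.imread("pics/top0.png")[140:236,260:396]; t=cv2.resize(t,(400,282),interpolation=3)
c=np.zeros((602,800,3),np.uint8); c[:320,:400]=a; c[:300,400:]=b; c[320:,400:]=t; cv2.imwrite("pics/g1.png",c)
E
python3 -c "
import cv2;i=cv2.imread('pics/g1.png');cv2.imwrite('pics/g1b.png',i[:600])"
```

```text
(no output)
```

View pics/g1b.png

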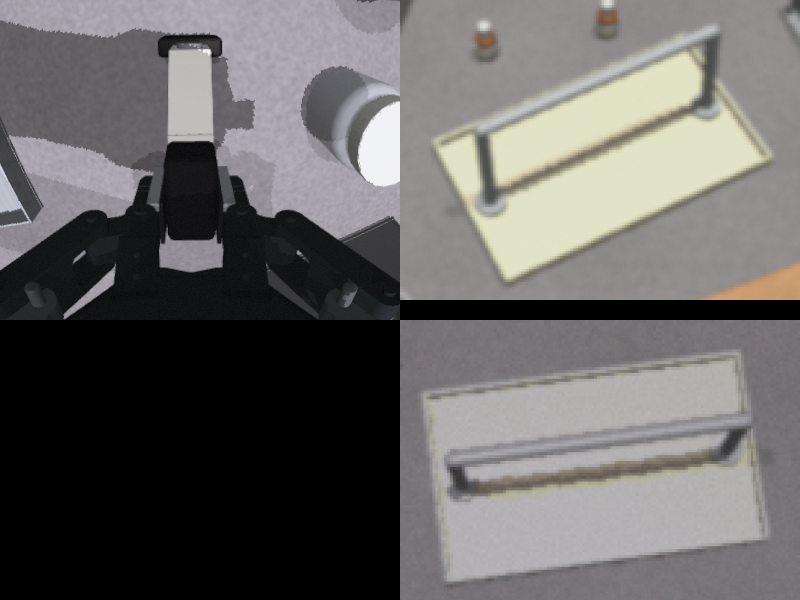

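Grasp is good: the brow pad sits square between the fingers, with a 23.4 mm gap at 41 N. In the crops the bar ends are at about scene (272,236) and (362,198), and top (276,187.5) and (378,175). I'll cross-check with the tray corners.

Run:
```python
from h import *
T=camera_model("top");S=camera_model("scene")
t=lambda u,v:ray(T,(260+(u-400)/2.941-.0,140+(v-320)/2.9375)); s=lambda u,v:ray(S,(240+(u-400)/2.581,185+v/2.586))
for a,b in (((448,460),(482,133)),((748,423),(716,33))):
    print("end",tri(t(*a),s(*b)),plane(t(*a),.135),plane(s(*b),.135))
c=[plane(t(*p),.014)[:2] for p in((423,393),(740,352),(766,540),(446,580))]
c2=[plane(s(*p),.014)[:2] for p in((433,143),(685,40),(771,157),(508,282))]
for k in(c,c2): print("tray",np.round(k,4).tolist(),np.mean(k,0), [np.linalg.norm(k[j]-k[j-1]).round(3) for j in range(4)], np.degrees(np.arctan2(*((k[0]-k[1]) if k is c else (k[1]-k[0])))))
print([plane(t(*p),.014)[:2] for p in((460,493),(730,457))],[plane(s(*p),.014)[:2] for p in((491,203),(707,107))])
```

```text
end (array([0.56624673, 0.02352695, 0.07265356]), [np.float64(0.12354427328082218), np.float64(0.1235442732808222)]) [0.56287743 0.14294957 0.135     ] [ 0.60806411 -0.10745935  0.135     ]
end (array([6.18055189e-01, 2.81627699e-04, 2.74235912e-01]), [np.float64(0.10360171823427168), np.float64(0.1036017182342717)]) [ 0.59825458 -0.11023263  0.135     ] [0.57081523 0.14054076 0.135     ]
tray [[0.6478, 0.1758], [0.6916, -0.1199], [0.5139, -0.1427], [0.4734, 0.1505]] [0.58165088 0.01592584] [np.float64(0.176), np.float64(0.299), np.float64(0.179), np.float64(0.296)] -8.421328727269755
tray [[0.5225, -0.1451], [0.4833, 0.1484], [0.6524, 0.1761], [0.6991, -0.1171]] [0.5893149  0.01560147] [np.float64(0.179), np.float64(0.296), np.float64(0.171), np.float64(0.297)] -7.604290171849449
[array([0.55402387, 0.1394704 ]), array([ 0.59116127, -0.10991591])] [array([ 0.61042006, -0.10837322]), array([0.57356898, 0.1378041 ])]
```

Request:
play_rows(
  plan=[
    [[1,0,0,-10,0],[1,0,0,-25,0],[1,0,0,-30,0],[1,0,0,-30,0],[1,0,0,-30,0],[1,0,0,-30,0],[1,0,0,-15,0],[1,0,0,0,0],[1,0,0,0,0]],
  ],
)

```text
time_s: 4.0
tool_pos: [0.5424, -0.3332, 0.4458]
tool_rot: [0.0, 0.825, 0.565, 0.0]
force: [0.4, -0.4, -2.8]
finger_gap: 0.0231
grip_force: 40.9
```

Request:
play_rows(
  plan=[
    [[1,0,0,0,1],[1,0,0,0,1],[1,0,0,0,1],[1,0,0,0,1],[1,0,0,0,1],[1,0,0,0,1],[1,0,0,0,1],[1,0,0,0,1],[1,0,0,0,1],[1,0,0,0,1.1]],
  ],
)

```text
time_s: 4.83
tool_pos: [0.5423, -0.3331, 0.443]
tool_rot: [-0.001, 0.998, 0.07, -0.002]
force: [0.3, 0.9, -2.0]
finger_gap: 0.0233
grip_force: 40.9
```

Request:
play_rows(
  plan=[
    [[1,6,-20,0,0],[1,10,-37,0,0],[1,10,-37,0,0],[1,10,-37,0,0],[1,10,-37,0,0],[1,10,-37,0,0],[1,10,-37,0,0],[1,10,-37,0,0],[1,10,-37,0,0],[1,6,-24,0,0]],
  ],
)

```text
time_s: 5.67
tool_pos: [0.5843, 0.0197, 0.4432]
tool_rot: [-0.0, 0.997, 0.073, -0.002]
force: [0.3, -0.8, -1.3]
finger_gap: 0.0231
grip_force: 40.8
```

Request:
play_rows(
  plan=[
    [[1,0,0,0,0],[1,0,0,0,0],[1,0,0,0,0],[1,0,0,0,0]],
  ],
)

```text
time_s: 6.0
tool_pos: [0.5844, 0.0157, 0.4447]
tool_rot: [0.0, 0.997, 0.072, -0.001]
force: [0.5, -1.4, -2.1]
finger_gap: 0.0234
grip_force: 40.8
```

Run:
```python
from h import *
import pickle
m=camera_model("wrist"); i=cv2.cvtColor(read_camera("wrist"),cv2.COLOR_RGB2BGR)
o=observe(); print(o["tool_pos"],o["tool_rot"],o["joint_pos"])
pickle.dump((m,i),open("w2.pkl","wb")); cv2.imwrite("pics/w2.png",i)
```

```text
[0.58436648 0.01555256 0.4450328 ] [ 6.63052206e-05  9.97449444e-01  7.13746720e-02 -5.08163859e-04] [ 2.66420850e-02  1.93918396e-01  3.74532461e-01  1.75241976e+00
 -1.77986891e-04  3.02536398e+00]
```

View pics/w2.png

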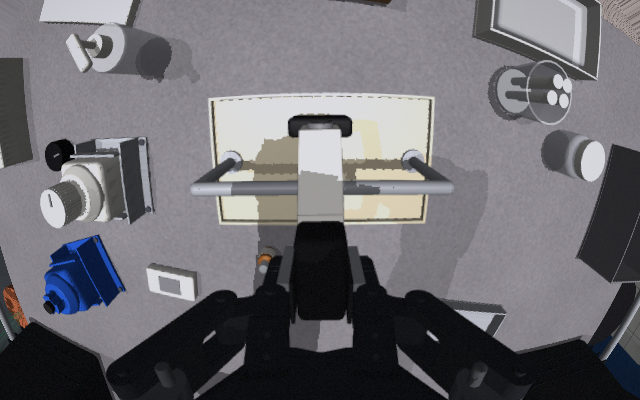

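The wrist view shows the bar under the frame, running from (192,188) to (453,187). The visor hangs straight in the grip, and the cap on the white jug is at about (60,205). I'll cast the bar.

Run:
```python
from h import *
import pickle
m,i=pickle.load(open("w2.pkl","rb")); 
for u in(205,225,245,265,285,355,375,395,415,435): print(u,i[176:202,u].mean(1).round().astype(int).tolist())
for p in((192,188),(453,187),(260,188),(380,187)): print(p,plane(fray(m,p),.135).round(4))
for p in((58,206),): print("cap",plane(fray(m,p),.16))
c=[plane(fray(m,p),.014)[:2] for p in((209,98),(434,97),(427,224),(219,225))]; print(np.round(c,4).tolist(),np.mean(c,0))
```

```text
205 [65, 67, 65, 64, 59, 60, 83, 120, 143, 160, 174, 186, 199, 207, 202, 190, 184, 176, 159, 137, 132, 146, 145, 145, 140, 137]
225 [217, 216, 216, 217, 217, 152, 116, 130, 149, 165, 180, 193, 205, 209, 201, 191, 182, 172, 155, 150, 183, 216, 216, 216, 215, 215]
245 [217, 216, 217, 217, 213, 103, 84, 95, 102, 109, 116, 123, 135, 130, 119, 111, 107, 102, 91, 149, 196, 217, 217, 216, 217, 215]
265 [140, 141, 141, 141, 129, 76, 88, 95, 105, 110, 120, 128, 135, 126, 117, 111, 105, 100, 90, 106, 127, 140, 138, 139, 138, 138]
285 [141, 139, 140, 139, 124, 78, 91, 100, 106, 113, 120, 131, 136, 123, 116, 109, 105, 99, 85, 124, 138, 138, 138, 138, 138, 138]
355 [105, 105, 106, 118, 116, 74, 80, 84, 88, 93, 97, 97, 94, 89, 86, 83, 82, 77, 97, 190, 217, 217, 216, 217, 217, 216]
375 [205, 205, 205, 182, 126, 102, 124, 137, 149, 162, 160, 97, 93, 89, 87, 84, 81, 76, 123, 183, 203, 204, 202, 203, 203, 203]
395 [204, 205, 204, 186, 102, 105, 122, 138, 149, 161, 173, 183, 178, 171, 165, 156, 149, 135, 142, 184, 203, 203, 202, 202, 202, 202]
415 [202, 204, 202, 202, 126, 108, 121, 136, 148, 160, 170, 179, 176, 170, 162, 156, 148, 133, 136, 178, 200, 201, 201, 202, 200, 200]
435 [59, 56, 57, 54, 71, 95, 117, 135, 149, 157, 167, 175, 173, 167, 161, 156, 148, 131, 114, 120, 129, 125, 124, 123, 122, 123]
(192, 188) [0.5651 0.1417 0.135 ]
(453, 187) [ 0.6031 -0.1165  0.135 ]
(260, 188) [0.5745 0.0717 0.135 ]
(380, 187) [ 0.5917 -0.0413  0.135 ]
cap [0.52819395 0.31721845 0.16      ]
[[0.6502, 0.1734], [0.694, -0.1215], [0.5152, -0.1527], [0.4707, 0.1485]] [0.58254019 0.01193044]
```

Request:
play_rows(
  plan=[
    [[1,0,0,20,0],[1,0,0,30,0],[1,0,0,30,0],[1,0,0,25,0],[1,0,0,10,0],[1,0,0,3,0],[1,0,0,0,0],[1,0,0,0,0],[1,0,0,0,0]],
  ],
)

```text
time_s: 6.8
tool_pos: [0.5848, 0.0165, 0.3297]
tool_rot: [0.0, 0.997, 0.072, 0.001]
force: [-0.3, 0.3, -0.8]
finger_gap: 0.0233
grip_force: 40.8
```

Request:
play_rows(
  plan=[
    [[1,0,0,2,0],[1,0,0,1,0],[1,0,0,0,0],[1,0,0,0,0]],
  ],
)

```text
time_s: 7.13
tool_pos: [0.5844, 0.0167, 0.3248]
tool_rot: [0.0, 0.997, 0.072, 0.0]
force: [-0.2, 0.0, -1.8]
finger_gap: 0.0233
grip_force: 40.8
```

Request:
play_rows(
  plan=[
    [[1,0,0,1,0],[1,0,0,1,0],[1,0,0,0,0],[1,0,0,0,0]],
  ],
)

```text
time_s: 7.47
tool_pos: [0.5844, 0.0167, 0.3233]
tool_rot: [0.0, 0.997, 0.072, 0.0]
force: [-0.7, 0.4, 3.5]
finger_gap: 0.0235
grip_force: 41.4
```

Contact with the bar is made: force z went from −1.8 to +3.5 N. Opening gently.

Request:
play_rows(
  plan=[
    [[0.65,0,0,0,0],[0.6,0,0,0,0],[0.5,0,0,0,0],[0.3,0,0,0,0],[0,0,0,0,0],[0,0,0,0,0],[0,0,0,0,0],[0,0,0,0,0]],
  ],
)

```text
time_s: 8.13
tool_pos: [0.5844, 0.0166, 0.3226]
tool_rot: [0.0, 0.997, 0.072, -0.0]
force: [-1.2, -0.4, -0.9]
finger_gap: 0.0856
grip_force: 0.0
```

Request:
play_rows(
  plan=[
    [[0,0,0,-5,0],[0,0,0,-15,0],[0,0,0,-25,0],[0,0,0,-35,0],[0,0,0,-35,0],[0,0,0,-10,0],[0,0,0,0,0],[0,0,0,0,0],[0,0,0,0,0]],
  ],
)

```text
time_s: 8.88
tool_pos: [0.5845, 0.0166, 0.4465]
tool_rot: [-0.0, 0.997, 0.072, -0.001]
force: [-0.2, 0.3, 0.6]
finger_gap: 0.0854
grip_force: 0.0
```

Run:
```python
from h import *
import pickle
m=camera_model("wrist"); i=cv2.cvtColor(read_camera("wrist"),cv2.COLOR_RGB2BGR); s=cv2.cvtColor(read_camera("scene"),cv2.COLOR_RGB2BGR)
o=observe(); print(o["tool_pos"],o["tool_rot"],o["joint_pos"])
pickle.dump((m,i),open("w3.pkl","wb")); 
b=cv2.resize(s[150:300,230:470],(640,400),interpolation=3)
c=np.vstack([cv2.resize(i,(480,300)),cv2.resize(b,(480,300))]); cv2.imwrite("pics/w3.png",c)
```

```text
[0.58441148 0.01663183 0.44619215] [-5.38851776e-05  9.97395515e-01  7.21168158e-02 -1.16099256e-03] [2.84502515e-02 1.95730008e-01 3.78937093e-01 1.75632789e+00
 6.16096618e-06 3.02568385e+00]
```

View pics/w3.png

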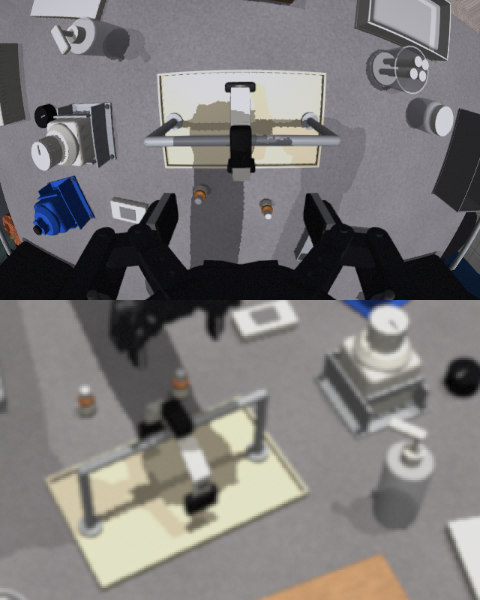

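The scene view confirms the frame straddles the bar and hangs freely with the gripper clear. The cap is visible at wrist (75,245 full-scale). Next I'll turn, then go above the jug.

Request:
play_rows(
  plan=[
    [[0,0,0,0,-0.9],[0,0,0,0,-0.9],[0,0,0,0,-0.9],[0,0,0,0,-0.9],[0,0,0,0,-0.9],[0,0,0,0,-0.9],[0,0,0,0,-0.9],[0,0,0,0,-0.9],[0,0,0,0,-0.9],[0,0,0,0,-0.5]],
  ],
)

```text
time_s: 9.82
tool_pos: [0.5844, 0.0166, 0.4465]
tool_rot: [-0.0, 0.865, 0.501, -0.001]
force: [-0.4, 0.1, 0.1]
finger_gap: 0.0858
grip_force: 0.0
```

Request:
play_rows(
  plan=[
    [[0,20,-17,0,0],[0,27,-24,0,0],[0,28,-24,0,0],[0,28,-24,0,0],[0,28,-24,0,0],[0,28,-24,0,0],[0,28,-25,0,0],[0,28,-25,0,0],[0,27,-25,0,0],[0,0,0,0,0]],
  ],
)

```text
time_s: 10.65
tool_pos: [0.5209, 0.3376, 0.4455]
tool_rot: [-0.001, 0.865, 0.501, -0.001]
force: [0.7, 0.0, 0.3]
finger_gap: 0.0852
grip_force: 0.0
```

Request:
play_rows(
  plan=[
    [[0,0,0,0,0],[0,0,0,0,0],[0,0,0,0,0]],
  ],
)

```text
time_s: 10.9
tool_pos: [0.5228, 0.3314, 0.4473]
tool_rot: [0.0, 0.867, 0.499, -0.0]
force: [-1.8, -0.3, 0.5]
finger_gap: 0.0852
grip_force: 0.0
```

Run:
```python
from h import *
import pickle
m=camera_model("wrist"); i=cv2.cvtColor(read_camera("wrist"),cv2.COLOR_RGB2BGR)
o=observe(); print(o["tool_pos"],o["tool_rot"],o["joint_pos"])
pickle.dump((m,i),open("w4.pkl","wb")); cv2.imwrite("pics/w4.png",i)
g=cv2.GaussianBlur(i.max(2),(5,5),0)
print(cv2.HoughCircles(g,cv2.HOUGH_GRADIENT,1,20,param1=120,param2=25,minRadius=18,maxRadius=60))
```

```text
[0.52287224 0.33119979 0.44762505] [ 7.06952020e-05  8.66950381e-01  4.98394432e-01 -1.45706865e-04] [ 5.64657275e-01  2.85409117e-01  4.89340105e-01  1.77502453e+00
 -1.28759096e-04  2.66275830e+00]
[[[316.5 177.5  42.7]
  [309.5 158.5  37.2]
  [160.5 190.5  31.6]
  [157.5 168.5  45.1]
  [136.5 188.5  29.2]
  [562.5 298.5  46. ]
  [286.5  66.5  22.1]
  [495.5 138.5  20.4]
  [136.5 167.5  29.3]
  [115.5 201.5  38.5]
  [326.5 195.5  33.6]
  [423.5 284.5  21. ]]]
```

View pics/w4.png

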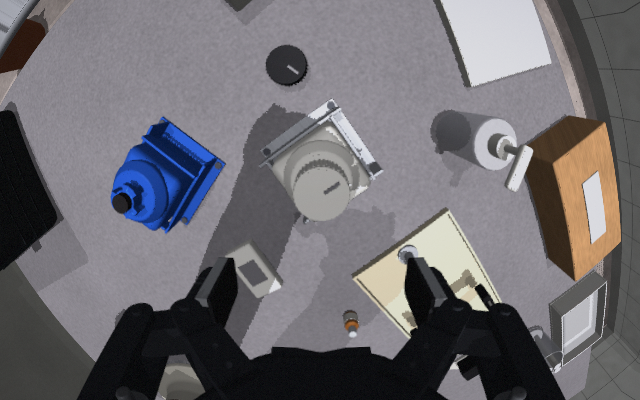

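The cap is centred under the tool: its top disc is at about (322,193) with a radius of about 29 px. The blue jug at (140,195) and the black cap at (287,66) are clear of it. Refining.

Run:
```python
from h import *
import pickle
m,i=pickle.load(open("w4.pkl","rb")); g=i.max(2)
print(g[193,284:362:2].tolist()); print(g[150:230:2,314].tolist())
for p in((322,193),(293,193),(351,193),(322,222),(322,164)): print(p,plane(fray(m,p),.16).round(4))
```

```text
[90, 87, 107, 113, 115, 164, 165, 165, 162, 164, 163, 164, 164, 163, 163, 162, 163, 163, 162, 163, 106, 94, 140, 164, 163, 162, 163, 164, 163, 162, 163, 162, 165, 160, 173, 170, 211, 210, 127]
[144, 162, 167, 168, 164, 110, 92, 93, 120, 139, 166, 166, 165, 166, 165, 165, 165, 163, 165, 164, 165, 163, 162, 163, 161, 163, 163, 162, 163, 161, 163, 162, 162, 161, 162, 137, 127, 132, 128, 131]
(322, 193) [0.5236 0.3309 0.16  ]
(293, 193) [0.5017 0.3436 0.16  ]
(351, 193) [0.5455 0.3181 0.16  ]
(322, 222) [0.5099 0.3072 0.16  ]
(322, 164) [0.5366 0.3531 0.16  ]
```

Request:
play_rows(
  plan=[
    [[0,-1,0,20,0],[0,0,0,30,0],[0,0,0,30,0],[0,0,0,30,0],[0,0,0,20,0],[0,0,0,10,0],[0,0,0,5,0],[0,0,0,0,0],[0,0,0,0,0],[0,0,0,0,0]],
  ],
  squeeze=60,
)

```text
time_s: 11.78
tool_pos: [0.5224, 0.3315, 0.3045]
tool_rot: [-0.0, 0.867, 0.499, 0.001]
force: [0.2, -0.8, 0.4]
finger_gap: 0.0852
grip_force: 0.0
```

Request:
play_rows(
  plan=[
    [[0.3,0,0,0,0],[0.4,0,0,0,0],[0.5,0,0,0,0],[0.6,0,0,0,0],[1,0,0,0,0],[1,0,0,0,0],[1,0,0,0,0],[1,0,0,0,0]],
  ],
)

```text
time_s: 12.45
tool_pos: [0.5222, 0.3315, 0.3037]
tool_rot: [0.0, 0.867, 0.499, 0.001]
force: [0.7, -0.8, 4.9]
finger_gap: 0.0484
grip_force: 60.8
```

Request:
play_rows(
  plan=[
    [[1,0,0,1.5,0],[1,0,0,1.5,0],[1,0,0,1.5,0],[1,0,0,1.5,0],[1,0,0,0,0],[1,0,0,0,0]],
  ],
)

```text
time_s: 12.95
tool_pos: [0.5221, 0.3314, 0.2985]
tool_rot: [0.0, 0.867, 0.499, 0.001]
force: [-1.2, -2.0, 10.6]
finger_gap: 0.0481
grip_force: 61.1
```

Request:
play_rows(
  plan=[
    [[1,0,0,1,0],[1,0,0,1.2,0],[1,0,0,0,0],[1,0,0,0,0]],
  ],
)

```text
time_s: 13.28
tool_pos: [0.522, 0.3314, 0.2967]
tool_rot: [0.0, 0.867, 0.499, 0.001]
force: [-1.7, -2.9, 12.3]
finger_gap: 0.0485
grip_force: 61.2
```

Request:
play_rows(
  plan=[
    [[1,0,0,0,-0.5],[1,0,0,0,-0.5],[1,0,0,0,-0.5],[1,0,0,0,-0.5]],
  ],
)

```text
time_s: 13.62
tool_pos: [0.5223, 0.3317, 0.2969]
tool_rot: [0.0, 0.809, 0.588, 0.002]
force: [-1.4, -1.0, 12.3]
finger_gap: 0.0485
grip_force: 61.3
```

```bash
python3 -c "
from h import *
o=observe();print(o['wrist_torque'],o['force'],o['tool_rot'],o['tool_pos'],o['finger_gap'])"
```

```text
[-0.15620608  0.12802527 -0.02008268] [-1.38473035 -1.00416173 12.29286623] [9.06165290e-05 8.08929868e-01 5.87902042e-01 1.91070655e-03] [0.52225492 0.3316547  0.29691302] 0.04846231252122058
```

Request:
play_rows(
  plan=[
    [[1,0,0,0,-0.8],[1,0,0,0,-0.8],[1,0,0,0,-0.8],[1,0,0,0,-0.8],[1,0,0,0,-0.8],[1,0,0,0,-0.8],[1,0,0,0,-0.8],[1,0,0,0,-0.8],[1,0,0,0,-0.8],[1,0,0,0,-0.8]],
  ],
)

```text
time_s: 14.45
tool_pos: [0.5223, 0.3318, 0.297]
tool_rot: [0.001, 0.499, 0.867, 0.002]
force: [0.0, 0.7, 13.6]
finger_gap: 0.048
grip_force: 61.2
```

Request:
play_rows(
  plan=[
    [[1,0,0,0,0],[1,0,0,0,0]],
  ],
)

```text
time_s: 14.62
tool_pos: [0.5223, 0.3318, 0.297]
tool_rot: [0.001, 0.501, 0.866, 0.002]
force: [-0.1, -0.5, 12.8]
finger_gap: 0.0484
grip_force: 61.3
```

```bash
python3 -c "
from h import *
o=observe();print(o['wrist_torque'],o['force'],o['tool_rot'],np.degrees(2*np.arctan2(o['tool_rot'][2],o['tool_rot'][1])))"
```

```text
[-0.02032222  0.06597474 -0.00089794] [-0.12916123 -0.53030089 12.83741972] [0.00092247 0.50066952 0.86563591 0.00191374] 119.91124080920216
```

Turned 60° with negligible torque. Lifting slowly.

Request:
play_rows(
  plan=[
    [[1,0,0,-3,0],[1,0,0,-3,0],[1,0,0,-3,0],[1,0,0,-3,0],[1,0,0,-3,0],[1,0,0,0,0],[1,0,0,0,0]],
  ],
)

```text
time_s: 15.2
tool_pos: [0.522, 0.3315, 0.3092]
tool_rot: [-0.0, 0.501, 0.865, -0.0]
force: [-0.3, 0.8, 0.0]
finger_gap: 0.0485
grip_force: 61.8
```

Request:
play_rows(
  plan=[
    [[1,0,0,-8,0],[1,0,0,-14,0],[1,0,0,-18,0],[1,0,0,-18,0],[1,0,0,-18,0],[1,0,0,-12,0],[1,0,0,-7,0],[1,0,0,0,0],[1,0,0,0,0],[1,0,0,0,0]],
  ],
)

```text
time_s: 16.03
tool_pos: [0.522, 0.3315, 0.4034]
tool_rot: [-0.0, 0.501, 0.865, -0.001]
force: [0.6, 1.0, -0.3]
finger_gap: 0.0483
grip_force: 62.3
```

Run:
```python
from h import *
s=cv2.cvtColor(read_camera("scene"),cv2.COLOR_RGB2BGR);t=cv2.cvtColor(read_camera("top"),cv2.COLOR_RGB2BGR);w=cv2.cvtColor(read_camera("wrist"),cv2.COLOR_RGB2BGR)
f=lambda i:cv2.resize(i,(400,300),interpolation=3)
cv2.imwrite("pics/end.png",np.vstack([np.hstack([f(s[100:280,240:480]),f(s)]),np.hstack([f(t),f(w)])]))
o=observe(); print(o["tool_pos"],o["force"],o["joint_velocities"].round(4),o["finger_gap"])
```

```text
[0.52199188 0.3314317  0.40352098] [-0.08462995 -0.2360166  -1.13019146] [ 0.0001 -0.0015  0.0053  0.0013  0.001  -0.0005] 0.048123542990856125
```

View pics/end.png

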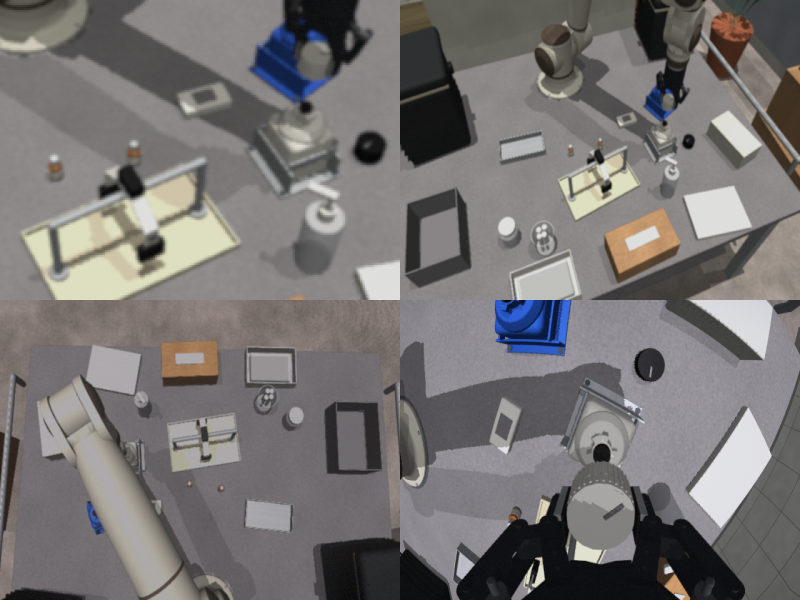

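The cap is held upright above the open jug, whose black seal is exposed. The frame still straddles the bar, and everything else is where it was.

```bash
python3 -c "
from bench import *
print(finish_job())"
```

```text
the job is handed in; nothing more can be done
None
```

The job is handed in at about 16 s: the frame hangs straddling the bar, the cap was pressed, turned 60° anticlockwise and lifted off, and it is held upright about 9 cm above the jug's mouth; the last pictures showed everything else in place, but no verdict came back.

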